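# Stand the storage tin heavy end down

### The arm

A 6-joint arm with a two-finger parallel gripper is mounted at the origin on a cart in front of the work surface, level with it; the furniture and walls round the work are solid. World frame = base frame: x ahead of the robot, y to its left, z up, the work surface at z = 0. Lengths are in m, angles in degrees, forces in N, time in s.
With the tool pointing down it reaches from about 0.35 to 0.875 m from the base axis. Payload 4.2 kg.
Tool frame: the origin (TCP) lies midway between the tips of the shut fingers; the grasp point (between the pads) lies 19 mm behind it; z points along the fingers, y is the line along which they close (so a half turn about z gives the same grasp; the last joint's range is limited). The gripper opens to 87 mm and grips with 3 to 60 N. Pads are 19 mm wide; open, the fingers measure 117 mm over their backs; the gripper's body (75 mm by 190 mm) begins 51 mm behind the grasp point.
Start: joints at [-52.105, 22.042, 0.453, 0, -68.411, -14.817], TCP at [0.245, -0.575, 0.223] pointing down, gripper open.
Joint ranges: [-179.83, 179.83], [-69.29, 118.12], [-61.27, 80.66], [-181.25, 117.63], [-171.15, -9.14], [-177.46, 177.46]. Speed limits (degrees/s): [159.86, 159.86, 180, 180, 180, 180].

### API

Orientations are given as [roll, pitch, yaw] about the fixed x, y, z axes, in that order (R = Rz(yaw) Ry(pitch) Rx(roll)).
In Python, from workcell import env gives the robot as it stands. The module is installed in compiled form; this text tells all that it offers. Calls block until the motion is done:
- env.goto(position, orientation): joint-space move of the TCP to a pose.
- env.move_straight(position, rotation=None, rate=0.15, force_limit=None): straight line of the TCP; rotation=None keeps the orientation; rate is the mean speed in m/s. With force_limit (N) it stops when the force on the tool has changed by that much, and returns True; else False.
- env.set_joints(angles): joint-space move.
- env.gripper_to(opening, grasp_force=None): opening from 0.0 (shut) to 1.0 (fully open); grasp_force is the grip in N (None keeps the last); returns when the fingers have stopped.
- env.dwell(seconds).
- env.inverse_kinematics(position, orientation): joint angles nearest the present ones, or None.
- env.read_state(): the state.
- env.grab_frame(name): name is "scene" or "top"; returns a dict with "image" (480x640x3 uint8, blue, green, red), "fx", "fy", "cx", "cy" (pixels), "position" and "orientation" of the camera in the world. Camera axes: x right, y up, looking along -z (the intrinsics and any distortion apply to the point x, -y, -z); pixel columns grow to the right and rows downward; lengths in m; the calibration is good to about 2 mm. A picture is of the moment at which its call begins. There is no depth.
A pose or a line that the arm cannot do raises env.Unreachable and nothing moves.
- env.close_job(): hands the job in; it is judged then, once.
Trained networks look in a picture, given as the dict that the camera call returned (one of the last four; its "shot" number tells which), for a name from the list of things; names that differ only in an ending like _2 or _b are one class to them, and where a whole thing is asked for, a point or a joint stands for the part that bears it (a point fixed in the world has none). Each returns a list of dicts, best first, with "score" (0 to 1); they miss things now and then, are a little off and sometimes report something else, mostly with a low value. They report only what shows in the picture. A call takes as long as a camera call.
- env.search_frame(picture, thing): "xyz" ([x, y, z] in m, in world coordinates, good to about 4 mm: the middle of the surface that is visible of it).
- env.trace(picture, thing): "mask" (480x640 bool, what is visible of it).
The state is a dict: "clock": time; "joint_positions": joint angles; "qvel": joint speeds; "joint_torque": joint torques, N m; "position": TCP position; "tool_rot": TCP orientation; "force": force on the tool from outside, world axes, zero at the start; "wrist_torque": the same for the moment, N m; "opening": opening from 0.0 (shut) to 1.0 (fully open); "finger_force": force on a finger pad.
Only numpy, scipy, OpenCV 4.12 (cv2) and the standard library are available. Lean on these libraries where they do the work, as an engineer would, in place of code of your own. Each camera call takes 0.05 s, during which the arm holds its last target. There are 200 camera calls.

### The job

Something heavy is jammed in one end of the closed oblong storage tin, and both ends look the same. Pick the tin up by its middle, some 10 cm clear of the worktop, to feel which end is heavy, lay it down on the worktop again and let go; then take it anew near its light end and stand it upright, heavy end down, in the middle of the low wooden tray. Leave the other things where they are.

Things in the scene. Friction and masses are not known exactly. Their poses are not given: they have to be found in the camera images.
- storage_tin: closed square-section tin, 150 x 56 x 56 mm, white, a bare steel cap on each end, lying roughly crosswise to the robot. Origin at its centre (28 mm above its underside), x along its length. Tin about 0.16 kg; a slug of about 0.32 kg is jammed inside, centred 36 mm from the origin towards +x or -x, at random and unseen: held level by the middle it twists the grip by 0.08 to 0.14 N m
- tray: low square wooden tray, 130 x 130 mm, 16 mm high, with a rim 6 mm thick; fixed to the worktop. Origin at the centre of its underside; its inner floor lies 6 mm above the worktop.
- tomato_1: tomato, 59 mm across, a bystander behind the work
- garlic_1: garlic bulb, 60 mm across, a bystander behind the work
- lemon_1: lemon, 71 mm long, a bystander behind the work
- tape_1: roll of tape lying flat, 98 mm across and 25 mm high, a bystander at the right front
- lime_1: lime, 52 mm long, a bystander behind the work
- mug_1: mug, 92 mm across and 95 mm high, a bystander to the right of the tray
- tin_1: low round food tin, 86 mm across and 40 mm high, a bystander at the right front

How it is judged (in metres and radians):
On the way, in this order (a step that is already met when the one before it is completed fails the run):
1. the tin is lifted well clear of the worktop (height (world z) of storage_tin above 0.1 m and contact force between the fingers and storage_tin above 1 N), for 0.2 s.
2. the tin lies on the worktop again, let go (height (world z) of storage_tin below 0.04 m and angle between storage_tin's own x axis and vertical between 1.4 and 1.74 rad and contact force between the fingers and storage_tin below 0.1 N), for 0.2 s.
At the end, for the whole second after the job is handed in: The tin stands at rest on the tray's inner floor, upright within 0.08 rad, with the end that holds the slug at the bottom, its axis within 32 mm of the tray's centre ((angle between storage_tin's own x axis and vertical below 0.08 rad or angle between storage_tin's own x axis and vertical above 3.06 rad) and height (world z) of slug_c0 below 0.06 m and horizontal distance between storage_tin and tray below 0.032 m and height (world z) of storage_tin between 0.076 and 0.086 m and linear speed of storage_tin below 0.02 m/s); the robot touches nothing.
It fails at once if a bystander is moved more than 30 mm (distance of any of tomato_1, garlic_1, lemon_1, tape_1, lime_1, mug_1, tin_1 from where it was at the start of the episode above 0.03 m).
It also fails if it takes over 54 s, if anything falls off the work surface, if the arm or the gripper's body presses on something with over 40 N, if the wrist force passes 120 N, or if a joint passes its speed limit or range.

## Working session

There is one attempt and no reset: what is moved stays moved. The work goes in short steps, each a Python script; the robot and the scene stay as the last script left them, time stands still between calls to the robot, and variables do not carry over. Pictures are saved under pics/ and viewed, at most 10 in all, crops included, and the job is handed in when it is done.

```bash
mkdir -p pics; cat > h.py <<'E'
import numpy as np, cv2
from scipy.spatial.transform import Rotation as R
from workcell import env
def cam(p):
    o=np.array(p["orientation"],float)
    M=o if o.shape==(3,3) else (R.from_euler('xyz',o,degrees=True).as_matrix() if o.size==3 else None)
    return M,np.array(p["position"])
def ray(p,uv,z):
    "pixels -> world points on plane z"
    M,c=cam(p); uv=np.atleast_2d(uv).astype(float)
    d=np.c_[(uv[:,0]-p["cx"])/p["fx"],-(uv[:,1]-p["cy"])/p["fy"],-np.ones(len(uv))]@M.T
    return c+d*((z-c[2])/d[:,2])[:,None]
E
python3 - <<'E'
from h import *
for n in("top","scene"):
    p=env.grab_frame(n); cv2.imwrite(f"pics/{n}0.png",p["image"])
    print(n,{k:v for k,v in p.items() if k!="image"})
    for t in("storage_tin","tray","mug_1","tape_1","tin_1","tomato_1"):
        r=env.search_frame(p,t); print(t,[(np.round(x["xyz"],3),round(x["score"],2)) for x in r[:2]])
    for t in("storage_tin","tray"):
        m=env.trace(p,t)
        if m:
            m=m[0]["mask"].astype(np.uint8); c=max(cv2.findContours(m,0,2)[0],key=cv2.contourArea)
            b=cv2.boxPoints(cv2.minAreaRect(c)); print(t,b.round(1).tolist())
            if n=="top":
                w=ray(p,b,0.056 if t[0]=='s' else 0.016); print(w.round(3).tolist(),w.mean(0).round(4))
print(env.read_state())
E
```

```text
top {'fx': 582.2180919125439, 'fy': 582.2180919125439, 'cx': 318.5503977054696, 'cy': 238.4204509828854, 'position': array([ 0.37366214, -0.19406069,  1.22243105]), 'orientation': array([  4.80341045,  -0.30316708, -89.0400721 ]), 'shot': 1}
storage_tin [(array([ 0.526, -0.06 ,  0.056]), 0.96), (array([0.668, 0.046, 0.037]), 0.16)]
tray [(array([ 0.498, -0.311,  0.005]), 0.72)]
mug_1 [(array([ 0.367, -0.471,  0.044]), 0.76)]
tape_1 [(array([ 0.326, -0.27 ,  0.024]), 0.55)]
tin_1 [(array([ 0.298, -0.364,  0.037]), 0.89)]
tomato_1 [(array([ 0.677, -0.171,  0.051]), 0.58)]
storage_tin [[209.89999389648438, 222.8000030517578], [212.3000030517578, 191.39999389648438], [288.8999938964844, 197.10000610351562], [286.6000061035156, 228.5]]
[[0.5, 0.021, 0.056], [0.563, 0.018, 0.056], [0.555, -0.137, 0.056], [0.491, -0.134, 0.056]] [ 0.5271 -0.0581  0.056 ]
tray [[338.79998779296875, 256.70001220703125], [344.0, 193.6999969482422], [407.1000061035156, 198.89999389648438], [401.79998779296875, 262.0]]
[[0.438, -0.241, 0.016], [0.57, -0.25, 0.016], [0.561, -0.383, 0.016], [0.429, -0.372, 0.016]]
[... 840 characters left out ...]
38964844]]
{'clock': 0.9, 'joint_positions': array([-5.21040019e+01,  2.20415221e+01,  4.55200199e-01, -1.17352373e-03,
       -6.84108670e+01, -1.48195073e+01]), 'qvel': array([-0.00980153,  0.02522848,  0.12247611,  0.13517659, -0.03198513,
        0.09022248]), 'joint_torque': array([ 4.36291812e-04, -3.90453959e+01,  1.87623006e+01,  4.22424003e+00,
        1.55243534e-02,  1.40705521e-05]), 'position': array([ 0.24503553, -0.57496095,  0.22256631]), 'tool_rot': array([-1.79997562e+02,  1.77392171e-03, -1.56923941e+02]), 'force': array([0.05158227, 0.47996601, 0.73123112]), 'wrist_torque': array([ 0.04597674, -0.02442901,  0.01544972]), 'finger_force': 0.0, 'opening': 1.0011891517708145}
```

View pics/top0.png

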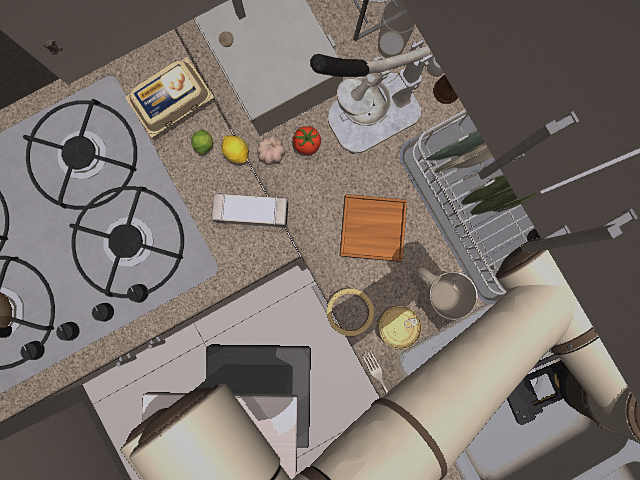

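View pics/scene0.png

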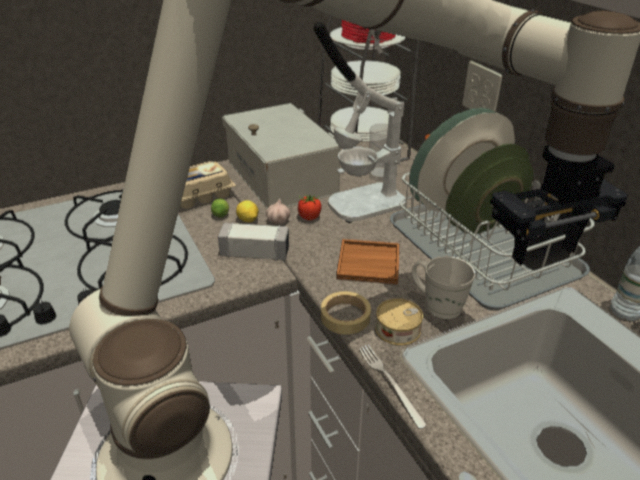

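The top view shows the tin at about (250,210), lying along y, and the tray at about (373,228). The row of fruit is behind them, and the tape, round tin and mug are nearer the robot. The networks agree with the picture, so I'll do the middle lift now.

```bash
python3 - <<'E'
from h import *
c=np.array([0.529,-0.0575]); 
q=[(y,env.inverse_kinematics([*c,0.2],[180,0,y])) for y in(86.9,-93.1)]
for a in q: print(a[0],np.round(a[1],1) if a[1] is not None else None)
yaw=min((a for a in q if a[1] is not None),key=lambda a:abs(a[1][5]))[0]; print(yaw)
O=[180,0,yaw]
env.goto([*c,0.2],O)
env.move_straight([*c,0.013],rate=0.1,force_limit=15)
s0=env.read_state(); env.gripper_to(0.0,60); s1=env.read_state()
print(s0["position"],s1["opening"],s1["finger_force"],s1["wrist_torque"])
env.move_straight([*c,0.125],rate=0.08); env.dwell(0.4)
for s in (s0,s1,env.read_state()): print(s["clock"],s["force"].round(2),s["wrist_torque"].round(3),s["position"].round(4),s["opening"])
for n in("top","scene"):
    p=env.grab_frame(n); cv2.imwrite(f"pics/{n}1.png",p["image"])
    m=env.trace(p,"storage_tin")
    if m: print(n,m[0]["score"],cv2.boundingRect(m[0]["mask"].astype(np.uint8)))
E
```

```text
86.9 [ 11.3  14.1 -14.6   0.  -61.4 165.6]
-93.1 [ 11.3  14.1 -14.6   0.  -61.4 -14.4]
-93.1
[ 0.52938768 -0.05744535  0.01352144] 0.6389293825662999 59.98507361859083 [ 0.04065661 -0.27582875 -0.01397852]
5.0333 [-0.34 -0.05  0.38] [ 0.004  0.023 -0.016] [ 0.5294 -0.0574  0.0135] 0.9981859653458576
5.675 [ 1.33 -0.54 -1.12] [ 0.041 -0.276 -0.014] [ 0.5295 -0.0574  0.0131] 0.6389293825662999
7.625 [-0.56 -0.08 -4.68] [ 0.142  0.123 -0.018] [ 0.529  -0.0575  0.1249] 0.6366779830756898
top 0.85 (202, 189, 83, 32)
scene 0.74 (212, 182, 76, 36)
```

View pics/scene1.png

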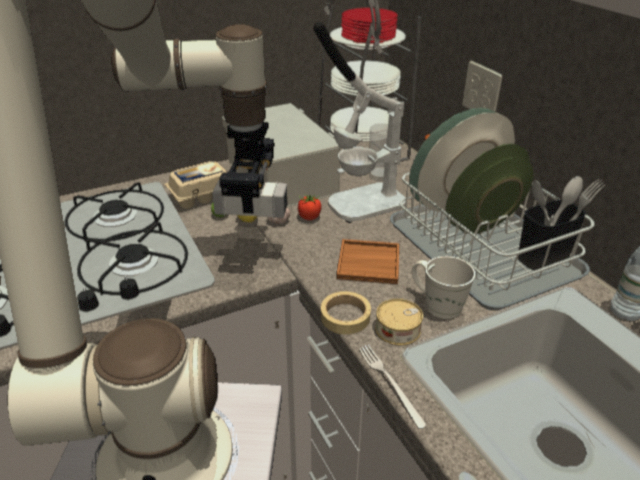

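The moment is Mx = +0.142 with Fz = −4.7. That puts the mass at −y, the right-hand end in the picture, with no visible sag. I'll lay the tin down and check this by the size of the moment when I lift it near the light end.

```bash
cat >> h.py <<'E'
def euler(M): return R.from_matrix(M).as_euler('xyz',degrees=True)
def pick_rot(u,a,s):
    "u: horizontal unit vector to the light end, a: lean (deg), s: sign of the closing axis"
    a=np.radians(a); z=np.array([0,0,-np.cos(a)])-u*np.sin(a); y=s*np.cross([0,0,1],u); return np.c_[np.cross(y,z),y,z]
def stand(u,M,psi):
    "turn light end up, then yaw psi deg"
    ax=np.cross(u,[0,0,1]); return R.from_euler('z',psi,degrees=True).as_matrix()@R.from_rotvec(ax*np.pi/2).as_matrix()@M
def tcp(g,M): return np.array(g)+0.019*M[:,2]
E
python3 - <<'E'
from h import *
c=[0.529,-0.0575]
env.move_straight([*c,0.0135],rate=0.06,force_limit=12)
print(env.read_state()["position"],env.read_state()["force"])
env.gripper_to(1.0); env.dwell(0.4); print(env.read_state()["finger_force"])
env.move_straight([*c,0.2],rate=0.15); 
p=env.grab_frame("top"); cv2.imwrite("pics/top2.png",p["image"])
m=env.trace(p,"storage_tin")[0]["mask"].astype(np.uint8)
b=cv2.boxPoints(cv2.minAreaRect(max(cv2.findContours(m,0,2)[0],key=cv2.contourArea))); print(b.round(1).tolist(),ray(p,b,.056).round(3).tolist())
print([x["xyz"].round(3) if hasattr(x["xyz"],'round') else x["xyz"] for x in env.search_frame(p,"storage_tin")][:1],env.read_state()["clock"])
t=np.radians(86.9); u=np.array([np.cos(t),np.sin(t),0]); g=np.r_[c,0.031]+u*0.05
for a in(30,40,50):
  for s in(1,-1):
    M=pick_rot(u,a,s); q=env.inverse_kinematics(tcp(g,M),euler(M)); print(a,s,None if q is None else np.round(q,0))
    for psi in(0,-40,-70,-100,-130):
        F=stand(u,M,psi); q=env.inverse_kinematics(tcp([.4995,-.3117,.135],F),euler(F)); print("   ",psi,F[:,2].round(2),None if q is None else np.round(q,0))
E
```

```text
[ 0.52925669 -0.05747323  0.01384305] [-0.71341596  0.41320635 -4.50218354]
0.0
[[251.39999389648438, 225.60000610351562], [253.10000610351562, 196.3000030517578], [287.8999938964844, 198.3000030517578], [286.1000061035156, 227.6999969482422]] [[0.495, -0.063, 0.056], [0.555, -0.065, 0.056], [0.552, -0.135, 0.056], [0.492, -0.133, 0.056]]
[[0.5243, -0.0858, 0.0563]] 12.6
30 1 [ 27.  32. -37.  39. -44. -64.]
    0 [ 0.05  0.86 -0.5 ] [ -40.   45.   20.  -46. -105.   42.]
    -40 [ 0.59  0.63 -0.5 ] [-49.  34.   0. -62. -78.  32.]
    -70 [ 0.83  0.25 -0.5 ] [-52.  25. -15. -78. -56.  31.]
    -100 [ 0.84 -0.2  -0.5 ] [ -52.   19.  -28. -106.  -34.   42.]
    -130 [ 0.63 -0.59 -0.5 ] [ -51.   21.  -50. -170.  -42.   86.]
30 -1 [ 27.  32. -37.  39. -44. 116.]
    0 [ 0.05  0.86 -0.5 ] [ -40.   45.   20.  -46. -105. -138.]
    -40 [ 0.59  0.63 -0.5 ] [ -49.   34.    0.  -62.  -78. -148.]
    -70 [ 0.83  0.25 -0.5 ] [ -52.   25.  -15.  -78.  -56. -149.]
    -100 [ 0.84 -0.2  -0.5 ] [ -52.   19.  -28. -106.  -34. -138.]
    -130 [ 0.63 -0.59 -0.5 ] [ -51.   21.  -50. -170.  -42.  -94.]
40 
[... 613 characters left out ...]
6.  -23.  -78.  -19. -177.]
    -130 [ 0.56 -0.52 -0.64] [ -50.   16.  -42. -164.  -19. -100.]
50 1 [ 32.  39. -37.  47. -59. -77.]
    0 [ 0.03  0.64 -0.77] [-34.  37.  12. -33. -89.  39.]
    -40 [ 0.44  0.47 -0.77] [-39.  27.  -2. -45. -65.  17.]
    -70 [ 0.62  0.19 -0.77] [-37.  20. -14. -50. -42.  -2.]
    -100 [ 0.63 -0.15 -0.77] [-22.  15. -27. -35. -10. -49.]
    -130 [ 0.47 -0.44 -0.77] None
50 -1 [ 32.  39. -37.  47. -59. 103.]
    0 [ 0.03  0.64 -0.77] [ -34.   37.   12.  -33.  -89. -141.]
    -40 [ 0.44  0.47 -0.77] [ -39.   27.   -2.  -45.  -65. -163.]
    -70 [ 0.62  0.19 -0.77] None
    -100 [ 0.63 -0.15 -0.77] [-22.  15. -27. -35. -10. 131.]
    -130 [ 0.47 -0.44 -0.77] None
```

```bash
python3 -c "
import cv2;i=cv2.imread('pics/top2.png');cv2.imwrite('pics/top2c.png',cv2.resize(i[120:320,120:440],None,fx=2,fy=2))"
```

```text
(no output)
```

View pics/top2c.png

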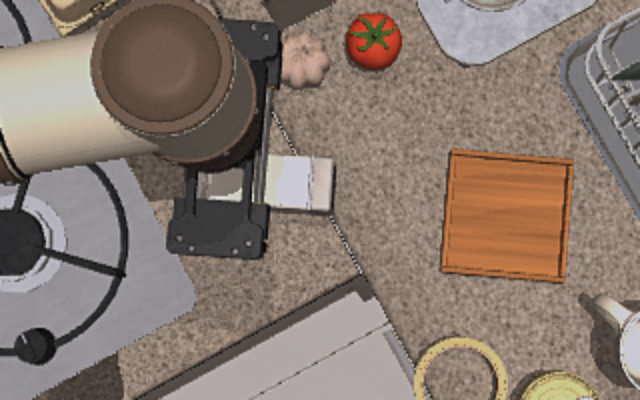

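The tin is back where it was (visible end near (330,185) in the crop) and let go. Next I'll grip near the +y end with a 40° lean and do a small test lift.

```bash
python3 - <<'E'
from h import *
c=[0.529,-0.0575]; t=np.radians(86.9); u=np.array([np.cos(t),np.sin(t),0]); g=np.r_[c,0.031]+u*0.05
M=pick_rot(u,40,1); T=tcp(g,M); O=euler(M)
env.goto(T-0.11*M[:,2],O)
print(env.move_straight(T,rate=0.08,force_limit=15),env.read_state()["position"]-T)
s0=env.read_state(); env.gripper_to(0.0,60); s1=env.read_state()
env.move_straight(T+[0,0,0.05],rate=0.06); env.dwell(0.3)
for s in (s0,s1,env.read_state()): print(s["clock"],s["force"].round(2),s["wrist_torque"].round(3),s["position"].round(4),round(s["opening"],3))
p=env.grab_frame("scene"); cv2.imwrite("pics/s3.png",cv2.resize(p["image"][100:300,120:420],None,fx=2.5,fy=2.5))
E
```

```text
False [0.00040529 0.00043492 0.00028982]
14.9583 [-0.15 -0.72 -0.5 ] [1.372 0.052 0.006] [ 0.5314 -0.0193  0.0167] 1.0
15.6 [ 0.8   1.08 -0.1 ] [ 1.344 -0.022 -0.098] [ 0.5311 -0.0197  0.0165] 0.636
16.8833 [-0.24 -0.15 -4.64] [2.636 0.025 0.015] [ 0.5309 -0.0199  0.0662] 0.64
```

View pics/s3.png

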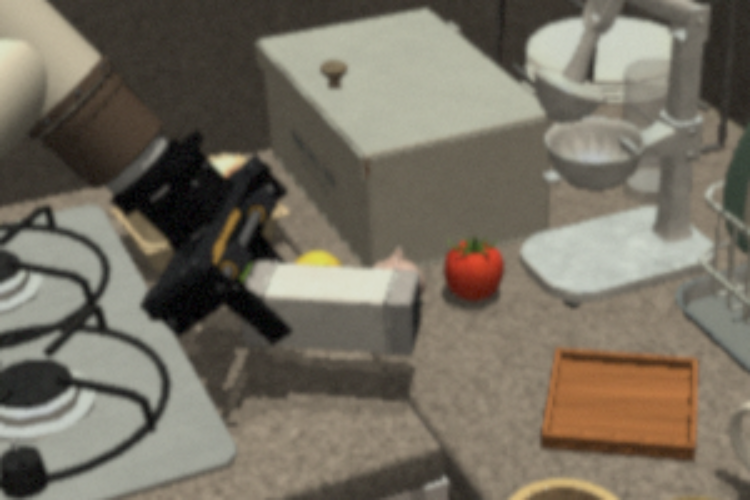

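The tin is held level near its +y end with no sag. The moment from this load, which certainly hangs on the −y side of the wrist, is also positive. That confirms the sign, so the heavy end is −y and the tool holds the light end. Now I'll carry it over and turn it upright.

```bash
cat > fin.py <<'E'
from h import *
t=np.radians(86.9); u=np.array([np.cos(t),np.sin(t),0]); M=pick_rot(u,40,1)
F=stand(u,M,-60); d=F[:,2]*[1,1,0]; d/=np.linalg.norm(d); g=np.array([.4995,-.3117,0])-0.003*d; OF=euler(F)
def at(z): return tcp(g+[0,0,z],F)
E
python3 - <<'E'
from fin import *
x=env.read_state()["position"]; env.move_straight([x[0],x[1],0.22],rate=0.12)
try: env.move_straight(at(.22),OF,rate=0.08); print("straight")
except env.Unreachable as e:
    print(e); env.goto(at(.22),OF)
env.dwell(0.3); s=env.read_state(); print(s["clock"],s["position"]-at(.22),s["opening"],s["force"].round(2),s["joint_positions"].round(0))
p=env.grab_frame("scene"); cv2.imwrite("pics/s4.png",cv2.resize(p["image"][100:350,200:500],None,fx=2.4,fy=2.4))
p=env.grab_frame("top"); cv2.imwrite("pics/t4.png",cv2.resize(p["image"][120:320,240:540],None,fx=2.4,fy=2.4))
E
```

```text
straight
22.4167 [2.96513458e-05 9.31224992e-05 1.08942029e-05] 0.6414969835020518 [-0.43 -0.05 -5.67] [-44.  18.  -6. -56. -60.   8.]
```

View pics/s4.png

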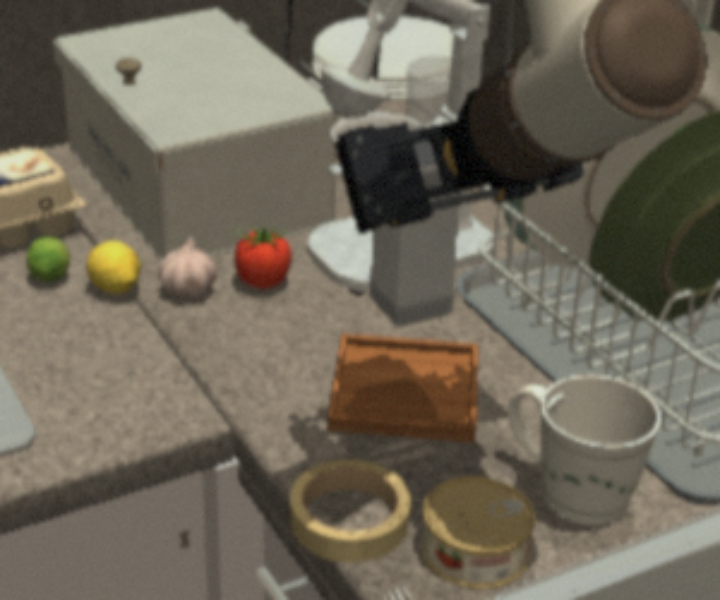

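View pics/t4.png

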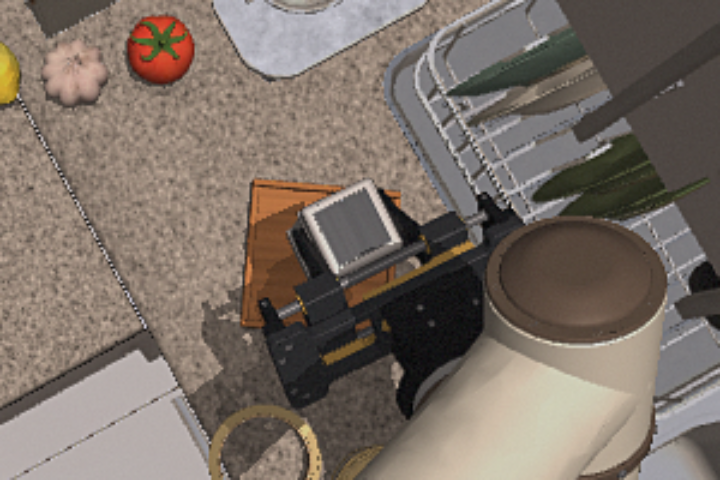

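The tin hangs upright in the grip over the tray: crop of the top view, end cap at about (352,228), square and with little lean. Next: lower it, let go and back off along the tool axis.

```bash
python3 - <<'E'
from fin import *
uv=[[240+352/2.4,120+228/2.4]]
# the cached calibration is the camera's; use a fresh frame
p=env.grab_frame("top"); print("cap centre",ray(p,uv,0.245).round(4))
env.move_straight(at(.145),rate=0.1)
hit=env.move_straight(at(.127),rate=0.03,force_limit=5); s=env.read_state(); print(hit,s["position"]-at(.131),s["force"].round(2))
env.gripper_to(1.0); env.dwell(0.3); s=env.read_state(); print(s["clock"],s["finger_force"],s["force"].round(2))
x=s["position"]; env.move_straight(x-0.13*F[:,2],rate=0.08); env.dwell(0.3)
p=env.grab_frame("top"); cv2.imwrite("pics/t5.png",cv2.resize(p["image"][120:320,240:540],None,fx=2.4,fy=2.4))
print([(np.round(r["xyz"],3),r["score"]) for r in env.search_frame(p,"storage_tin")][:2])
q=env.grab_frame("scene"); cv2.imwrite("pics/s5.png",cv2.resize(q["image"][100:350,200:500],None,fx=2.4,fy=2.4)); print([(np.round(r["xyz"],3),r["score"]) for r in env.search_frame(q,"storage_tin")][:2],env.read_state()["clock"])
E
```

```text
cap centre [[ 0.4976 -0.3124  0.245 ]]
True [-1.04870889e-05 -4.91327886e-05 -1.03602782e-03] [-0.85 -0.72  4.69]
25.1083 0.0 [-0.18 -0.49  1.02]
[(array([ 0.496, -0.308,  0.154]), 0.82)]
[(array([ 0.475, -0.303,  0.081]), 0.94)] 27.3833
```

View pics/s5.png

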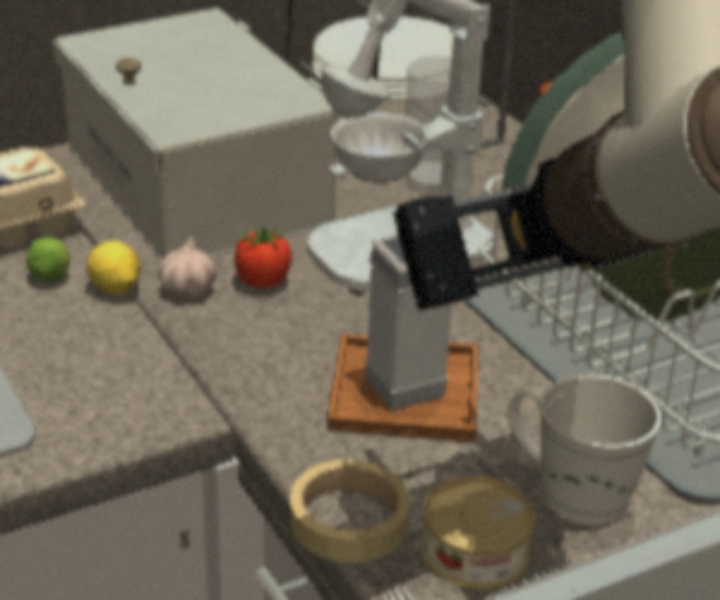

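View pics/t5.png

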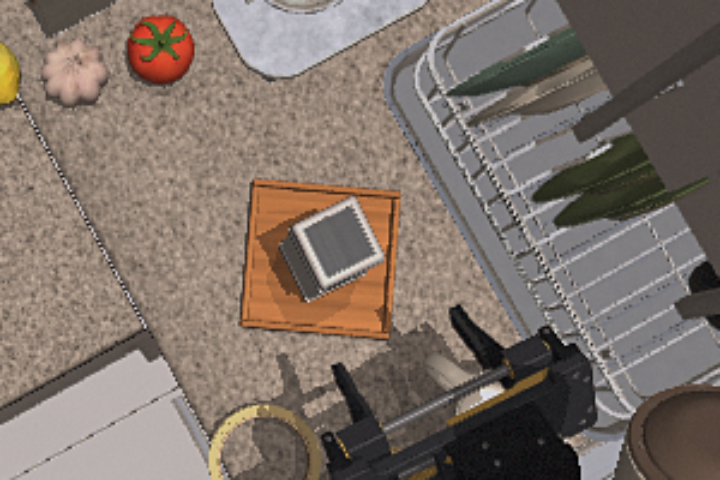

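The tin stands upright in the middle of the tray: its top cap is at about (338,240) in the top-view crop. The gripper is clear and the bystanders haven't moved.

```bash
python3 -c "
from workcell import env
print(env.close_job())"
```

```text
the job is handed in; nothing more can be done
None
```

I handed in the job with the tin standing upright in the middle of the tray. Its heavy end, felt as the −y (right-hand) end, is down, the gripper is clear, and no bystanders appear moved; the judge gave no verdict.

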